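# Open the push-latch door of the glass grinder and fit its grinding cone

### The job

Press the grinder's closed door in, where the red spot marks it, until the catch lets go and the door swings open. Take the grinding cone from its wooden holder and lower it gently, in line, into the slanting tapered brass cup inside; once it is fully home, raise it about a centimetre to check that it comes free, then set it fully home again and let go. Leave the door open and do not disturb the tape roll, jar or brush.

Things in the scene. Friction and masses are not known exactly. Their poses are not given: they have to be found in the camera images.
- door (a joint): Hinge of the grinder's aluminium door (178 x 178 x 8 mm, flush in the bowl's rim), along the bowl's left (+y) edge. 0 closed, below 0 pressed in (stop -0.05), above 0 open, rad. A spring pushes it outward, about 6 N at the red spot; pressing the spot 5 to 7 mm in (6 to 8 N) frees the hidden catch for good. As the fingers draw back it swings by itself in 2 s to 2.6 rad and stays.
- door_pad (a point): Centre of the red round spot (32 mm across) on the outer face of the door, 158 mm from the hinge, near the right (-y) edge, half-way up the slope. Moves with the door. z axis: the door's outward normal (when closed 30 degrees from vertical, leaning towards the robot); x up the slope; y towards the hinge.
- grinder: Fixed bench grinder: grey square bowl, 200 x 200 mm outside, 8 mm walls, 115 mm deep, on a black foot with a motor housing behind. Origin on the table under the centre of the bowl's rim, which is 165 mm up; x points to the back. The rim plane rises to the back at 30 degrees from level (115 mm high in front, 215 mm behind). The open door leans out over the left (+y) side, up to 310 mm high.
- seat_mouth (a point): Centre of the mouth of the fixed brass cup inside the bowl, 68 mm below the rim plane; hidden until the door is open. z: the cup's axis, outward, square to the rim plane, 30 degrees from vertical leaning towards the robot; x up the slope. Conical bore, 42 mm diameter at the mouth, half-angle 18 degrees, 39 mm deep; outside 55 mm. 184 x 184 mm free between the bowl's walls.
- cone_center (a point): Grinding cone, loose, about 0.3 kg, 90 mm long. Point on its axis half-way along; z from small end to head. Steel taper 39 mm long (18 to 44 mm diameter), steel collar 58 mm diameter, 6 mm thick, its top at this point; above it the terracotta head, 40 mm diameter, 45 mm long: grip this. Starts upright in its holder, point 56 mm up. Fully home, the point is 9.5 mm outside the cup's mouth, on its axis.
- holder: Fixed wooden block, 90 x 90 mm, 50 mm high, with a 48 mm hole in which the cone hangs by its collar at the start, free to be lifted straight up. Origin: centre of its underside.
- tape: Bystander: yellow roll of tape lying flat, 90 mm diameter, 25 mm high; origin at the centre of its underside.
- jar: Bystander: jar with a blue cap, 68 mm diameter, 95 mm high; origin at the centre of its underside.
- brush: Bystander: flat brush with a red handle, about 200 mm long, lying flat along its x axis; origin underneath its middle.
Mind the look-alikes: they are no part of the job. Of the things like the part that bears cone_center, leave any that is green or turquoise; of the rest the smaller one is meant.

How it is judged:
On the way, in this order (a step that is already met when the one before it is completed fails the run):
1. the door has been released and has swung open, more than 2 rad (value of joint door above 2 rad), for 0.2 s.
2. the cone is fully home in the cup (z of cone_center in the frame of seat_mouth between 0.005 and 0.0125 m and angle between the z axis of cone_center and the z axis of seat_mouth, either way round below 0.09 rad and x of cone_center in the frame of seat_mouth between -0.004 and 0.004 m and y of cone_center in the frame of seat_mouth between -0.004 and 0.004 m), for 0.1 s.
3. the cone is raised at least 5 mm from home, still in the cup's line, to check that it comes free (z of cone_center in the frame of seat_mouth between 0.0145 and 0.045 m and x of cone_center in the frame of seat_mouth between -0.012 and 0.012 m and y of cone_center in the frame of seat_mouth between -0.012 and 0.012 m), for 0.05 s.
At the end, for the whole second after the job is handed in: The door stands open (more than 2 rad) and the cone is fully home again in the cup, let go and at rest: its centre 5 to 12.5 mm outside the cup's mouth, within 4 mm of the cup's axis across the slope and along it, its axis within 0.09 rad of the cup's (all of step 2 and value of joint door above 2 rad and linear speed of cone below 0.02 m/s); the robot touches nothing.
It fails at once if the tape roll is moved by more than 30 mm (distance of tape from where it was at the start of the episode above 0.03 m).
It fails at once if the jar is moved by more than 30 mm (distance of jar from where it was at the start of the episode above 0.03 m).
It fails at once if the brush is moved by more than 30 mm (distance of brush from where it was at the start of the episode above 0.03 m).
It fails at once if the cone is slammed or forced into the cup (over 80 N) (contact force between cone and seat above 80 N).
It also fails if it takes over 61 s, if anything falls off the work surface, if the arm or the gripper's body presses on something with over 40 N, if the wrist force passes 120 N, or if a joint passes its speed limit or range.

### The arm

A 6-joint arm with a two-finger parallel gripper is mounted at the origin on the work surface. World frame = base frame: x ahead of the robot, y to its left, z up, the work surface at z = 0. Lengths are in m, angles in rad, forces in N, time in s.
With the tool pointing down it reaches from about 0.25 to 0.775 m from the base axis. Payload 4 kg.
Tool frame: the origin (TCP) lies where the fingers leave the gripper's body, on its centre line; the fingertips stand 97 mm ahead of it and the grasp point (between the pads) lies 78 mm ahead of it; z points along the fingers, x is the direction in which the jaws open and shut, and the axes are right-handed (so a half turn about z gives the same grasp; the last joint's range is limited). The gripper opens to 94 mm and grips with 3 to 60 N. Pads are 16 mm wide; open, the fingers measure 119 mm over their backs; the gripper's body (75 mm by 177 mm) begins 78 mm behind the grasp point.
Start: joints at [-1.352, 0.087, 1.371, -0, 1.684, -0.103], TCP at [0.174, -0.522, 0.303] pointing down, gripper open.
Joint ranges: [-3.1, 3.1], [-0.76, 2.03], [0.27, 2.55], [-1.08, 4.22], [0.17, 2.65], [-2.57, 2.57]. Speed limits (rad/s): [2.79, 2.79, 3.14, 3.14, 3.14, 3.14].

### API

Orientations are given as [roll, pitch, yaw] about the fixed x, y, z axes, in that order (R = Rz(yaw) Ry(pitch) Rx(roll)).
In Python, from bench import * gives the robot as it stands.
- The arm moves only by the tool jog_arm, never from a script. Its argument "moves" is a list of rows, each a list of 7 numbers: the turn, a rotation vector about the world's x, y, z in rad, then the shift along the world's x, y, z in mm, then the finger opening in mm, from 0 to 94. In form: [[rx, ry, rz, tx, ty, tz, fingers], ...]. A call has 1 to 12 rows; each row shifts and turns the commanded pose from where the row before left it; what a row does not reach is not made up. A row lasts 1/8 s, in which the tool goes at most 62.5 mm and 10.7 degrees, less where a joint would pass 70% of its speed; a pose out of reach is approached as far as the arm can. A call is refused whole if a number of a shift passes 62.5 or a number of a turn 0.188, either way. A call with a gripper value outside its range is refused whole. The fingers move at their own pace and stop on an object; the grip force is fixed at half the most. Time passes only in rows, so rows that do not move let the fingers close. It gives the time, the measured TCP pose, the force and the opening at its end, in the units of the state.
- get_obs(): the state, without advancing time (a new reading comes with each control period).
- snapshot(name): name is "scene" or "top"; returns the picture (420x560x3 uint8, red, green, blue); there is no depth.
- get_calibration(name): a dict with "camera_matrix" (3x3 intrinsics, pixels), "k1" (the pictures are not rectified: a ray, as slopes to the right and down, at radius r is drawn at 1 + k1 r^2 times it, then the intrinsics apply), "R" (3x3) and "t" (3): a world point X has camera coordinates R X + t. Camera axes: x right, y down, z forward; pixel columns grow to the right and rows downward; lengths in m; the calibration is good to about 2 mm. A picture is of the moment at which its call begins. get_calibration takes no time and is no camera call.
- close_job(): hands the job in, once; it reports no verdict.
Trained networks look in the newest picture that a camera, given by its name, has taken for a name from the list of things; names that differ only in an ending like _2 or _b are one class to them, and where a whole thing is asked for, a point or a joint stands for the part that bears it (a point fixed in the world has none). Each returns a list of dicts, best first, with "conf" (0 to 1); they miss things now and then, are a little off and sometimes report something else, mostly with a low value. They report only what shows in the picture. A call takes as long as a camera call. They do not tell look-alikes from the thing itself.
- look_for(label, camera): "bbox" ([left, top, right, bottom] in pixels, round what is visible of it).
The state is a dict: "time": time; "joint_positions": joint angles; "qvel": joint speeds; "joint_torque": joint torques, N m; "tool_pos": TCP position; "ee_rot": TCP orientation; "wrist_force": force on the tool from outside, world axes, zero at the start; "wrist_torque": the same for the moment, N m; "width": finger opening in m.
Only numpy, scipy, OpenCV 4.12 (cv2) and the standard library are available. Lean on these libraries where they do the work, as an engineer would, in place of code of your own. Each camera call takes 0.05 s, during which the arm holds its last target.

## Working session

There is one attempt and no reset: what is moved stays moved. The work goes in short steps, Python scripts to look and compute and a tool call to move; the robot and the scene stay as the last step left them, time stands still between calls to the robot, and variables do not carry over. Pictures are saved under pics/ and viewed, and the job is handed in when it is done.

Besides the shell and the picture viewer there is one more tool, called after ">>>" as name(argument=value, ...), one argument or row to a line, values as JSON. jog_arm: Moves the arm, as the interface text tells. Its arguments: {"type":"object","properties":{"moves":{"type":"array","items":{"type":"array","items":{"type":"number"}}}},"required":["moves"]}

```bash
ls; mkdir -p pics; python3 - <<'E'
from bench import *
import cv2,json
o=get_obs(); print(o['time'],o['tool_pos'],o['ee_rot'],o['width'])
for n in ["scene","top"]:
    im=snapshot(n); cv2.imwrite(f"pics/{n}0.png",im[:,:,::-1])
    c=get_calibration(n); print(n,c)
for l in ["cone_center","door_pad","grinder","holder","tape","jar","brush","door"]:
    for n in ["scene","top"]:
        print(l,n,[( [round(x) for x in d['bbox']],round(d['conf'],2)) for d in look_for(l,n)])
print(get_obs()['time'])
E
```

```text
pics
0.0 [ 0.17384584 -0.52143538  0.30149632] [-3.14140648e+00  2.23800713e-03 -1.24905663e+00] 0.09414160903694375
scene {'camera_matrix': array([[430.49814513,   0.        , 281.11128008],
       [  0.        , 430.49814513, 209.33413336],
       [  0.        ,   0.        ,   1.        ]]), 'k1': -0.056798224728067434, 'R': array([[-0.85205415,  0.52315935,  0.01755054],
       [ 0.37007589,  0.62576618, -0.68662983],
       [-0.37019935, -0.57855076, -0.72679533]]), 't': array([ 0.48403635, -0.20087975,  1.35576658])}
top {'camera_matrix': array([[444.2174105 ,   0.        , 268.86258956],
       [  0.        , 444.2174105 , 208.14886313],
       [  0.        ,   0.        ,   1.        ]]), 'k1': -0.11787935510438262, 'R': array([[-0.0063187 , -0.9999693 ,  0.00463446],
       [-0.98609924,  0.0054614 , -0.16606765],
       [ 0.16603724, -0.00561937, -0.98610347]]), 't': array([0.06415088, 0.6385553 , 1.27248481])}
cone_center scene [([332, 181, 361, 230], 0.93), ([373, 241, 397, 278], 0.92), ([259, 269, 294, 316], 0.82), ([310, 240, 337, 275], 0.81)]
cone_center top [([192, 166, 216, 191], 0.97), ([208, 214, 226, 234], 0.84), ([240, 256, 264, 289], 0.81), ([184, 256, 203, 276], 0.56)]
door_pad scene [([185, 107, 270, 139], 0.91)]
door_pad top [([336, 181, 405, 246], 0.74), ([202, 206, 237, 247], 0.69)]
grinder scene [([168, 106, 279, 214], 0.59)]
grinder top [([320, 165, 404, 258], 0.92), ([201, 205, 237, 247], 0.42)]
holder scene [([291, 241, 345, 296], 0.81)]
holder top [([203, 205, 239, 249], 0.87)]
tape scene [([304, 177, 340, 205], 0.92)]
tape top [([278, 261, 312, 295], 0.57)]
jar scene [([173, 215, 211, 264], 0.72)]
jar top [([278, 140, 301, 168], 0.56)]
brush scene [([368, 313, 430, 388], 0.73)]
brush top [([130, 207, 147, 271], 0.89)]
door scene [([188, 105, 266, 141], 0.92)]
door top [([334, 180, 401, 250], 0.78)]
0.9
```

View pics/scene0.png

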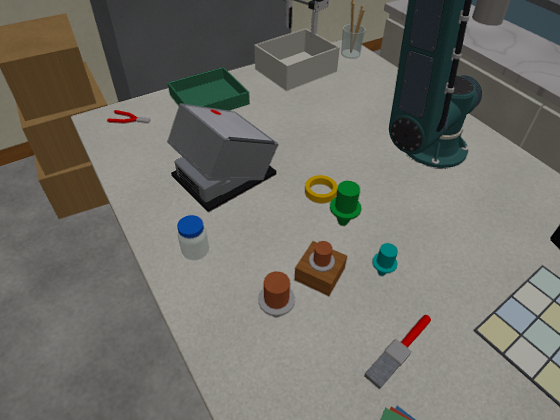

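View pics/top0.png

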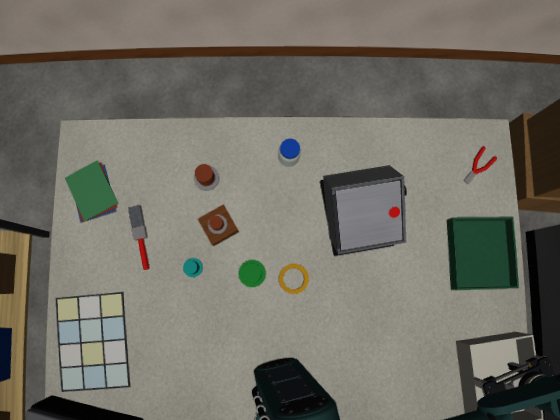

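```bash
python3 - <<'E'
import cv2,numpy as np
s=cv2.imread('pics/scene0.png');t=cv2.imread('pics/top0.png')
a=cv2.resize(s[165:325,230:430],(800,640),interpolation=cv2.INTER_CUBIC)[:600]
cv2.imwrite('pics/crop_s.png',a)
a=cv2.resize(t[150:300,170:320],(600,600),interpolation=cv2.INTER_CUBIC); cv2.imwrite('pics/crop_t.png',a)
a=cv2.resize(s[90:225,150:300],(666,600),interpolation=cv2.INTER_CUBIC); cv2.imwrite('pics/crop_g.png',a)
a=cv2.resize(t[155:265,310:420],(600,600),interpolation=cv2.INTER_CUBIC); cv2.imwrite('pics/crop_gt.png',a)
E
```

```text
(no output)
```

View pics/crop_s.png

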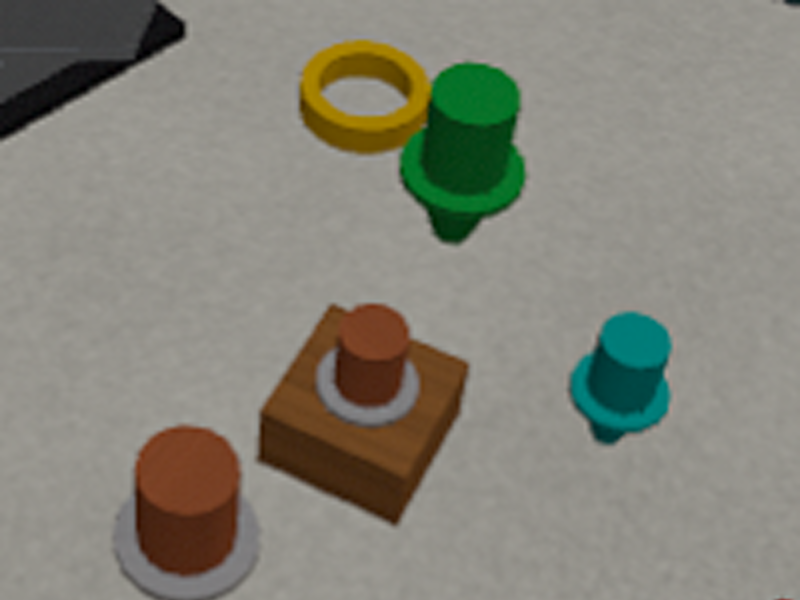

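View pics/crop_t.png

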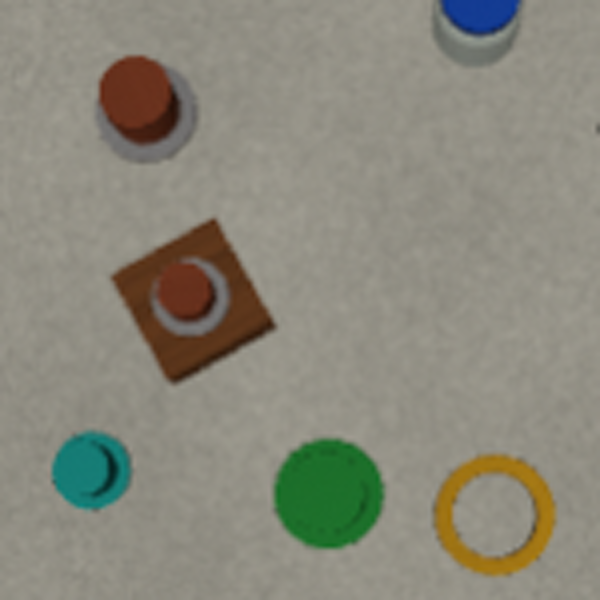

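View pics/crop_g.png

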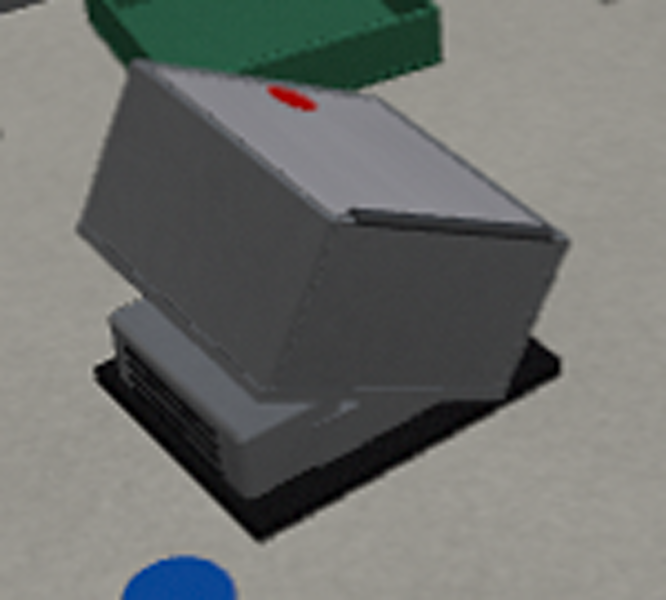

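View pics/crop_gt.png

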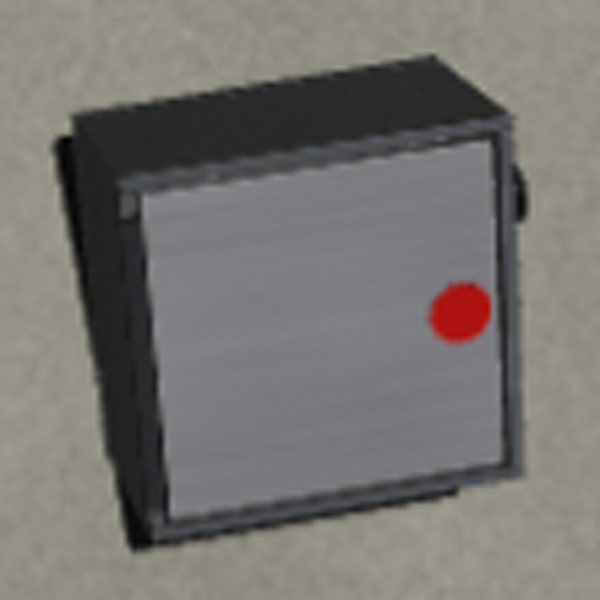

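```bash
cat > h.py <<'E'
import numpy as np, cv2
from scipy.optimize import least_squares
from bench import *
def proj(X,n):
    c=get_calibration(n); X=np.atleast_2d(X); p=X@c['R'].T+c['t']; s=p[:,:2]/p[:,2:]
    s=s*(1+c['k1']*(s**2).sum(1,keepdims=True)); K=c['camera_matrix']
    return s*[K[0,0],K[1,1]]+[K[0,2],K[1,2]]
def tri(obs):
    f=lambda X: np.concatenate([proj(X,n)[0]-p for n,p in obs])
    r=least_squares(f,[.5,0,.1]); return r.x,r.fun
def onz(n,p,z):
    r=least_squares(lambda q: proj([q[0],q[1],z],n)[0]-p,[.5,0]); return r.x
E
python3 - <<'E'
from h import *
t=cv2.imread('pics/top0.png');s=cv2.imread('pics/scene0.png')
gt=lambda p:(np.array(p)+.5)/(600/110)-.5+[310,155]
gs=lambda p:(np.array(p)+.5)/(666/150)-.5+[150,90]
T=[gt(p) for p in [(120,185),(510,118),(524,474),(155,528)]]
S=[gs(p) for p in [(335,222),(138,62),(380,97),(568,242)]]
c,sn=np.cos(np.pi/6),.5
def rim(q,u,v,w=0):
    g=np.array([u*c-w*sn,v,.165+u*sn+w*c]); C,D=np.cos(q[2]),np.sin(q[2])
    return np.array([q[0]+C*g[0]-D*g[1],q[1]+D*g[0]+C*g[1],g[2]])
cor=[(.1,.1),(.1,-.1),(-.1,-.1),(-.1,.1)]
# red spot
def red(im,box):
    x0,y0,x1,y1=box; a=im[y0:y1,x0:x1].astype(float); w=np.clip((a[:,:,2]-a[:,:,1]-60)/90,0,1)
    yy,xx=np.mgrid[y0:y1,x0:x1]; return np.array([(w*xx).sum(),(w*yy).sum()])/w.sum()
pt=red(t,(380,195,405,230));ps=red(s,(200,100,230,122)); print('pad px',pt,ps)
X,r=tri([('top',pt),('scene',ps)]);print('pad',X,r)
res=[]
def f(q,use='ts'):
    e=[]
    for k,(u,v) in enumerate(cor):
        P=rim(q,u,v)
        if 't' in use:e.append(proj(P,'top')[0]-T[k])
        if 's' in use:e.append(proj(P,'scene')[0]-S[k])
    return np.concatenate(e)
for u in ['t','s','ts']:
    r=least_squares(f,[.55,-.15,0],args=(u,)); print(u,r.x,np.round(r.fun,1)); q=r.x
    P=np.array([rim(q,0,0),rim(q,1,0)-rim(q,0,0),rim(q,0,1)-rim(q,0,0),rim(q,0,0,1)-rim(q,0,0)])
    d=X-P[0]; print('pad in rim',d@P[1],d@P[2],d@P[3],'pred',rim(q,0,-.067), 'mouth',rim(q,0,0,-.068))
A=lambda p:np.array(p)/4.+[230,165]-.4; B=lambda p:np.array(p)/4.+[170,150]-.4
print('head top',tri([('scene',A((374,332))),('top',B((186,290)))]), onz('scene',A((374,332)),.101),onz('top',B((186,290)),.101))
print('collar',tri([('scene',A((368,382))),('top',B((191,296)))]),onz('scene',A((368,382)),.056),onz('top',B((191,296)),.056))
for n,b in [('tape',(278,261,312,295)),('jar',(278,140,301,168)),('brush',(130,207,147,271))]:
    print(n,onz('top',((b[0]+b[2])/2,(b[1]+b[3])/2),.03))
print('big',onz('top',B((136,92)),.13),'green',onz('top',B((328,493)),.1),'turq',onz('top',B((90,470)),.09),'bigscene',onz('scene',(277,276),.1))
E
```

```text
pad px [394.06395886 211.87155479] [215.34601903 111.73209815]
pad [ 0.60808683 -0.28398419  0.16569607] [ 0.09165561 -0.14470386  0.16399752  0.03962302]
t [ 0.59846661 -0.21633617  0.1595845 ] [-0.4 -1.7  0.6 -1.2  0.3  0.4 -0.5  2.5]
pad in rim -0.0007360847054151078 -0.06831716953633873 0.0012287254692451937 pred [ 0.60911345 -0.28248483  0.165     ] mouth [ 0.63203458 -0.2109333   0.10611027]
s [ 0.59819422 -0.21338526  0.16493211] [-0.6 -0.2 -1.2 -0.2 -0.   0.2  2.  -0.2]
pad in rim -0.0012393433026390266 -0.0712650839334138 0.0015192819558244185 pred [ 0.60919464 -0.27947604  0.165     ] mouth [ 0.63173282 -0.20780296  0.10611027]
ts [ 0.598027   -0.21534828  0.16191921] [-0.9 -1.5 -1.1 -0.6  0.2 -1.1 -1.4 -0.7  0.   0.5 -0.2 -0.2 -0.7  2.8
  1.6 -0.5]
pad in rim -0.0006364003564322041 -0.06935989762774132 0.001171172683525921 pred [ 0.60882824 -0.2814719   0.165     ] mouth [ 0.63158227 -0.20986705  0.10611027]
head top (array([0.59198477, 0.21210074, 0.09754475]), array([ 0.10931803,  0.019561  ,  0.09990829, -0.1060976 ])) [0.59400761 0.21400646] [0.59120576 0.21198907]
collar (array([0.59294877, 0.21365627, 0.05443051]), array([-0.04187608, -0.00749973, -0.03835121,  0.04066707])) [0.59367116 0.21460886] [0.59286055 0.2133685 ]
tape [ 0.4320624  -0.01605802]
jar [ 0.81315599 -0.00499391]
brush [0.55020003 0.45596418]
big [0.72995789 0.24648472] green [0.44658193 0.11040174] turq [0.46353772 0.28046793] bigscene [0.7185507  0.22550271]
```

Target cone: the red candidates are top (217,224) in the wooden holder and top (205,175), larger, standing on the table. The green (252,273) and turquoise (193,267) ones are excluded. The smaller red one in the holder is meant, and the crop confirms it. Next I move to stand off from the door pad.

>>> jog_arm(
  moves=[
    [0,0,0.176,15,5,20,40],
    [0,0,0.176,30,15,10,0],
    [0,0,0.176,32,20,10,0],
    [0,0,0.176,32,20,10,0],
    [0,0,0.176,32,20,0,0],
    [0,0,0.176,32,20,0,0],
    [0,0,0.176,33,21,0,0],
    [0,0,0.177,33,21,0,0],
    [0.0209,-0.1293,0,33,21,0,0],
    [0.0209,-0.1293,0,33,21,0,0],
    [0.0208,-0.1292,0,33,21,0,0],
    [0.0208,-0.1292,0,33,22,0,0],
  ],
)

```text
time: 2.4
tool_pos: [0.5459, -0.2942, 0.3532]
ee_rot: [3.141, -0.528, 0.16]
wrist_force: [1.1, -0.3, -0.6]
width: 0.0005
```

>>> jog_arm(
  moves=[
    [0,0,0,0,0,-40,0],
    [0,0,0,-1,0,-38,0],
    [0,0,0,0,0,0,0],
  ],
)

```text
time: 2.78
tool_pos: [0.5426, -0.2936, 0.2702]
ee_rot: [-3.134, -0.518, 0.156]
wrist_force: [0.9, -0.5, 0.6]
width: 0.0004
```

```bash
python3 - <<'E'
from h import *
o=get_obs();print(o['time'],o['tool_pos'],o['ee_rot'],o['wrist_force'],o['joint_positions'])
ims=[cv2.resize(snapshot(n)[b[1]:b[3],b[0]:b[2],::-1],(390,390)) for n,b in [('scene',(150,20,300,170)),('top',(310,130,440,260))]]
cv2.imwrite('pics/p1.png',np.hstack(ims))
from scipy.spatial.transform import Rotation as R
z=R.from_euler('xyz',o['ee_rot']).as_matrix()[:,2]; tip=o['tool_pos']+z*.097; print(z,tip,np.array([.608,-.284,.1655])-tip,proj(tip,'scene'),proj(tip,'top'))
E
```

```text
2.775 [ 0.5426445  -0.2936039   0.27016035] [-3.13401337 -0.5180231   0.15648499] [ 0.8814045  -0.51935961  0.63811782] [-0.75292659  0.05229517  1.53844629  0.42977633  1.24990545 -0.9862616 ]
[ 0.48791802  0.0846542  -0.86877481] [ 0.58997254 -0.28539245  0.18588919] [ 0.01802746  0.00139245 -0.02038919] [[220.65526904 103.33272866]] [[397.10307704 217.1583346 ]]
```

View pics/p1.png

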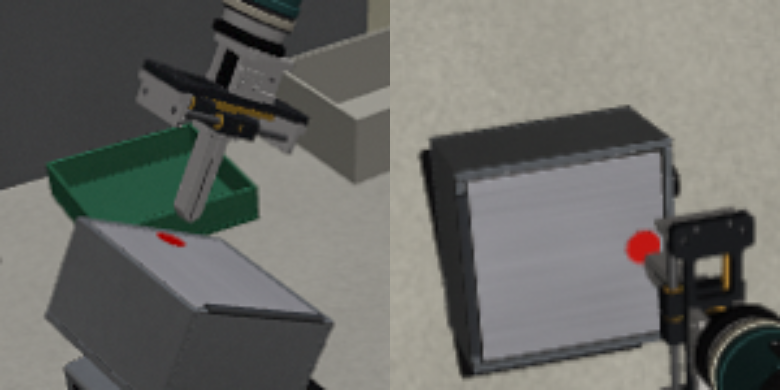

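>>> jog_arm(
  moves=[
    [0,0,0,7,1,-7,0],
    [0,0,0,7,1,-8,0],
    [0,0,0,0,0,0,0],
    [0,0,0,1,0.2,-1.7,0],
    [0,0,0,1,0.1,-1.7,0],
    [0,0,0,1,0.2,-1.7,0],
    [0,0,0,0,0,0,0],
  ],
)

```text
time: 3.75
tool_pos: [0.5609, -0.2922, 0.2544]
ee_rot: [-3.141, -0.524, 0.16]
wrist_force: [0.7, 0.7, 0.6]
width: 0.0006
```

>>> jog_arm(
  moves=[
    [0,0,0,1,0.2,-1.7,0],
    [0,0,0,1,0.1,-1.7,0],
    [0,0,0,1,0.2,-1.7,0],
    [0,0,0,0,0,0,0],
  ],
)

```text
time: 4.25
tool_pos: [0.5636, -0.2919, 0.2504]
ee_rot: [3.141, -0.523, 0.161]
wrist_force: [-4.5, -0.1, 3.8]
width: 0.0004
```

>>> jog_arm(
  moves=[
    [0,0,0,1,0.2,-1.7,0],
    [0,0,0,1,0.1,-1.7,0],
    [0,0,0,0,0,0,0],
  ],
)

```text
time: 4.62
tool_pos: [0.5657, -0.2916, 0.2468]
ee_rot: [3.141, -0.524, 0.161]
wrist_force: [-4.9, 0.7, 3.9]
width: 0.0004
```

>>> jog_arm(
  moves=[
    [0,0,0,1,0.2,-1.7,0],
    [0,0,0,0.5,0.1,-0.9,0],
    [0,0,0,0,0,0,0],
  ],
)

```text
time: 5.0
tool_pos: [0.5673, -0.2913, 0.244]
ee_rot: [3.141, -0.524, 0.16]
wrist_force: [-5.7, 0.5, 4.8]
width: 0.0004
```

>>> jog_arm(
  moves=[
    [0,0,0,0.6,0.1,-1.1,0],
    [0,0,0,0,0,0,0],
  ],
)

```text
time: 5.25
tool_pos: [0.5677, -0.2912, 0.2433]
ee_rot: [3.141, -0.524, 0.161]
wrist_force: [-6.6, -0.1, 7.4]
width: 0.0002
```

>>> jog_arm(
  moves=[
    [0,0,0,-10,-2,18,0],
    [0,0,0,-12,-30,24,0],
    [0,0,0,-5,-50,20,0],
    [0,0,0,-10,-40,20,0],
    [0,0,0,-40,0,20,40],
    [0,0,0,-50,0,20,94],
    [0,0,0,-50,0,10,94],
    [0,0,0,0,0,0,94],
  ],
)

```text
time: 6.25
tool_pos: [0.3894, -0.414, 0.3757]
ee_rot: [3.138, -0.525, 0.158]
wrist_force: [0.2, -0.1, 0.9]
width: 0.0369
```

```bash
python3 - <<'E'
from h import *
ims=[cv2.resize(snapshot(n)[b[1]:b[3],b[0]:b[2],::-1],(390,390)) for n,b in [('scene',(150,20,300,170)),('top',(290,130,420,260))]]
cv2.imwrite('pics/p2.png',np.hstack(ims))
E
```

```text
(no output)
```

View pics/p2.png

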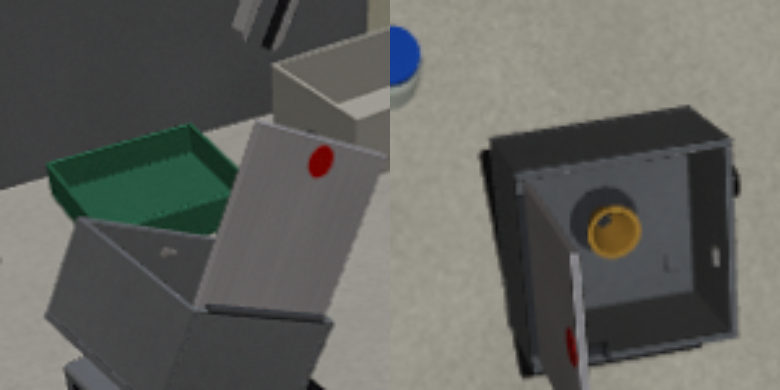

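>>> jog_arm(
  moves=[
    [-0.0209,0.1293,0,0,45,12,94],
    [-0.0209,0.1293,0,0,45,12,94],
    [-0.0208,0.1292,0,0,45,12,94],
    [-0.0208,0.1292,0,0,45,10,94],
    [0,0,0.16,0,60,0,94],
    [0,0,0.16,0,60,0,94],
    [0,0,0.16,0,60,0,94],
    [0,0,0.16,0,60,0,94],
    [0,0,0,30,50,0,94],
    [0,0,0,30,50,0,94],
    [0,0,0,30,50,0,94],
    [0,0,0,30,50,0,94],
  ],
)

```text
time: 7.85
tool_pos: [0.512, 0.2108, 0.4189]
ee_rot: [-3.141, 0.0, 0.803]
wrist_force: [0.5, -0.9, 0.1]
width: 0.0941
```

```bash
python3 - <<'E'
from h import *
o=get_obs();print(o['time'],o['tool_pos'],o['ee_rot'])
T=snapshot('top')[:,:,::-1];S=snapshot('scene')[:,:,::-1]
cv2.imwrite('pics/top3.png',T);cv2.imwrite('pics/scene3.png',S)
f=lambda im,b:cv2.resize(im[b[1]:b[3],b[0]:b[2]],(390,390),interpolation=cv2.INTER_CUBIC)
cv2.imwrite('pics/p3.png',np.hstack([f(S,(150,80,300,230)),f(T,(310,160,420,270))]))
E
```

```text
7.85 [0.51198665 0.2108195  0.41894645] [-3.14075679e+00  4.98311442e-04  8.03244353e-01]
```

View pics/p3.png

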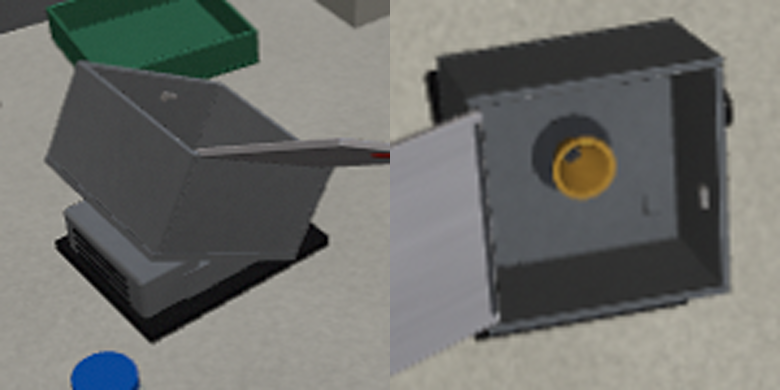

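View pics/scene3.png

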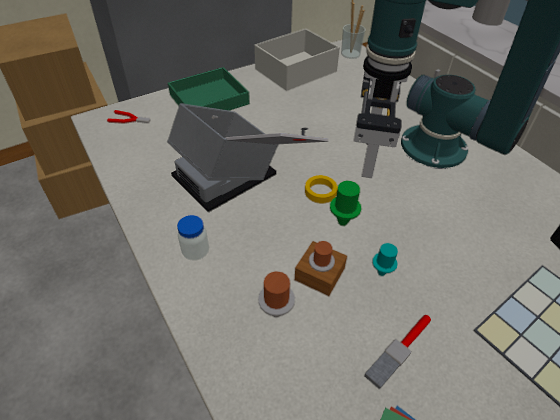

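```bash
python3 - <<'E'
from h import *
T=cv2.imread('pics/top3.png')
b=(345,190,386,228); a=T[b[1]:b[3],b[0]:b[2]]
cv2.imwrite('pics/cup.png',cv2.resize(a,None,fx=14,fy=14,interpolation=cv2.INTER_CUBIC))
h=cv2.cvtColor(a,cv2.COLOR_BGR2HSV)
m=((h[:,:,1]>110)&(h[:,:,0]>12)&(h[:,:,0]<32)&(h[:,:,2]>50)).astype(np.uint8)
cs,_=cv2.findContours(m,cv2.RETR_EXTERNAL,cv2.CHAIN_APPROX_NONE); c=max(cs,key=cv2.contourArea)
e=cv2.fitEllipse(c); print('ellipse',np.array(e[0])+b[:2],e[1],e[2], m.sum())
psi=.16
c30,sn=np.cos(np.pi/6),.5
def ring(X,r,psi=.16):
    u=np.array([c30*np.cos(psi),c30*np.sin(psi),sn]);v=np.array([-np.sin(psi),np.cos(psi),0])
    th=np.linspace(0,2*np.pi,60,endpoint=False); return np.array(X)+r*(np.outer(np.cos(th),u)+np.outer(np.sin(th),v))
X=[.6316,-.2099,.1061]
P=proj(ring(X,.0275),'top').astype(np.float32); print('pred',cv2.fitEllipse(P)); 
cal=get_calibration('top');C=-cal['R'].T@cal['t'];d=C-X;print('cam',C,d/np.linalg.norm(d))
r=least_squares(lambda q:proj(ring([q[0],q[1],.1061],.0275),'top').mean(0)-(np.array(e[0])+b[:2]),X[:2]);print('mouth',r.x)
E
```

```text
ellipse [364.04643822 206.6437397 ] (16.686172485351562, 17.33614158630371) 68.24571990966797 239
pred ((362.67529296875, 207.03292846679688), (17.19977378845215, 19.21331214904785), 53.49178695678711)
cam [0.41880438 0.06781207 1.36054776] [-0.16339696  0.21324362  0.96323859]
mouth [ 0.63281134 -0.21392223]
```

View pics/cup.png

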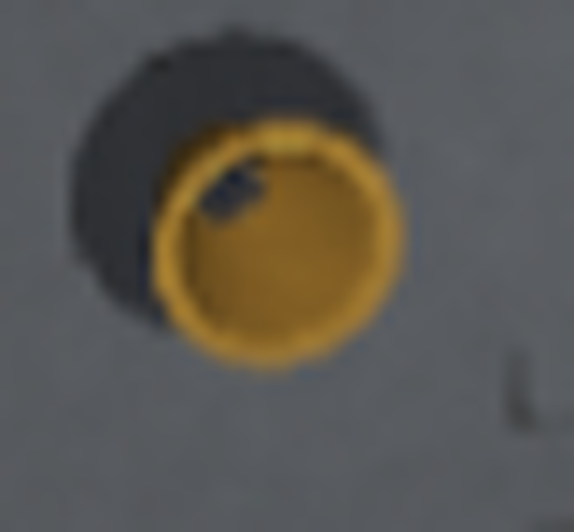

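>>> jog_arm(
  moves=[
    [0,0,0,40,1,-40,94],
    [0,0,0,40,1,-40,94],
    [0,0,0,0,0,-45,94],
    [0,0,0,0,0,-35,94],
    [0,0,0,0,0,0,94],
  ],
)

```text
time: 8.57
tool_pos: [0.5894, 0.2091, 0.2554]
ee_rot: [-3.137, 0.008, 0.801]
wrist_force: [0.2, 0.3, 0.2]
width: 0.0937
```

```bash
python3 - <<'E'
from h import *
from scipy.spatial.transform import Rotation as R
o=get_obs();print(o['time'],o['tool_pos'],o['ee_rot'])
T=snapshot('top')[:,:,::-1];S=snapshot('scene')[:,:,::-1]
z=R.from_euler('xyz',o['ee_rot']).as_matrix()[:,2]
f=lambda im,b:cv2.resize(im[b[1]:b[3],b[0]:b[2]],(390,390),interpolation=cv2.INTER_CUBIC)
for n,im in(('top',T),('scene',S)):
    p=proj(o['tool_pos']+z*.097,n)[0];print(n,p)
cv2.imwrite('pics/p4.png',np.hstack([f(S,(260,170,380,290)),f(T,(170,170,270,270))]))
E
```

```text
8.575 [0.58937899 0.20911034 0.25538299] [-3.13652788  0.00781791  0.80109135]
top [214.85215561 220.24089041]
scene [326.26780963 227.87995168]
```

View pics/p4.png

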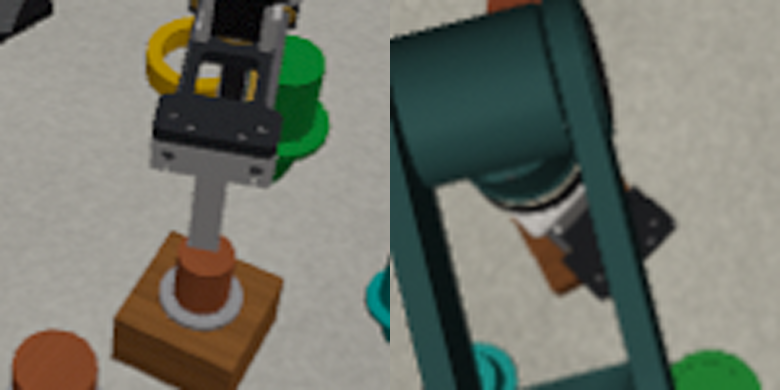

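>>> jog_arm(
  moves=[
    [0,0,0,3,3.5,0,94],
    [0,0,0,0,0,0,94],
    [0,0,0,0,0,-30,94],
    [0,0,0,0,0,-30,94],
    [0,0,0,0,0,-22,94],
    [0,0,0,0,0,0,94],
    [0,0,0,0,0,0,94],
  ],
)

```text
time: 9.55
tool_pos: [0.5948, 0.2126, 0.1802]
ee_rot: [3.14, -0.002, 0.8]
wrist_force: [0.2, 0.0, -0.1]
width: 0.0943
```

>>> jog_arm(
  moves=[
    [0,0,0,-2.3,0.3,-12,94],
    [0,0,0,0,0,-8,94],
    [0,0,0,0,0,0,94],
    [0,0,0,0,0,0,34],
    [0,0,0,0,0,0,34],
    [0,0,0,0,0,0,34],
    [0,0,0,0,0,0,34],
    [0,0,0,0,0,0,34],
  ],
)

```text
time: 10.55
tool_pos: [0.5918, 0.2127, 0.1585]
ee_rot: [3.142, -0.0, 0.8]
wrist_force: [-0.1, 0.0, 1.0]
width: 0.047
```

>>> jog_arm(
  moves=[
    [0,0,0,0,0,0,30],
    [0,0,0,0,0,0,30],
    [0,0,0,0,0,0,30],
  ],
)

```text
time: 10.92
tool_pos: [0.5919, 0.2129, 0.1585]
ee_rot: [3.142, -0.001, 0.8]
wrist_force: [1.0, 0.8, -0.5]
width: 0.0397
```

>>> jog_arm(
  moves=[
    [0,0,0,0,0,10,20],
    [0,0,0,0,0,20,20],
    [0,0,0,0,0,40,20],
    [0,0,0,0,0,40,20],
    [0,0,0,0,0,50,20],
    [0,0,0,0,0,50,20],
    [0,0,0,0,0,40,20],
    [0,0,0,0,0,0,20],
  ],
)

```text
time: 11.92
tool_pos: [0.5919, 0.2127, 0.4145]
ee_rot: [3.136, -0.009, 0.8]
wrist_force: [-0.4, 0.0, -4.2]
width: 0.0395
```

```bash
python3 - <<'E'
from h import *
o=get_obs();print(o['time'],o['tool_pos'],o['ee_rot'],o['wrist_force'],o['wrist_torque'])
S=snapshot('scene')[:,:,::-1]
f=lambda im,b:cv2.resize(im[b[1]:b[3],b[0]:b[2]],(540,540),interpolation=cv2.INTER_CUBIC)
print(proj(o['tool_pos']-[0,0,.1025],'scene'))
cv2.imwrite('pics/p5.png',f(S,(260,100,400,240)))
E
```

```text
11.925 [0.59187686 0.21270882 0.41453395] [ 3.13602515 -0.0091274   0.79998468] [-0.43074737  0.03435532 -4.20634591] [-0.02414237 -0.14392574  0.02445736]
[[333.83683828 174.91343892]]
```

View pics/p5.png

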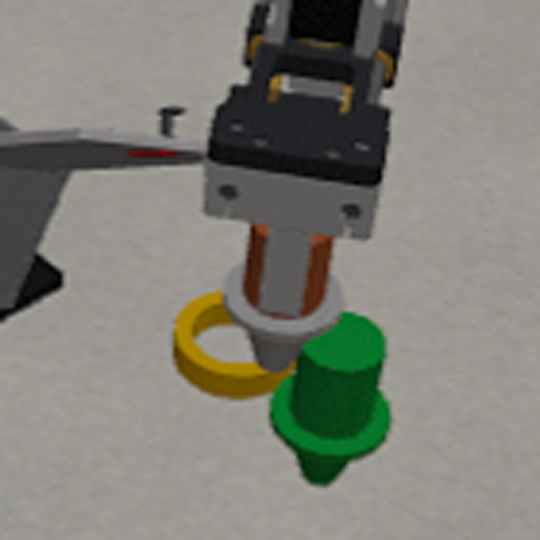

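>>> jog_arm(
  moves=[
    [0,0,0,-45,-10,0,20],
    [0,0,0,-55,-15,0,20],
    [0,0,0,-56,-15,0,20],
    [0,0,0,-56,-20,0,20],
    [0,0,-0.16,0,-50,0,20],
    [0,0,-0.16,0,-55,0,20],
    [0,0,-0.16,0,-55,0,20],
    [0,0,-0.16,0,-55,0,20],
    [0,0,0,0,-55,0,20],
    [0,0,0,0,-55,0,20],
    [0,0,0,0,-50,0,20],
    [0,0,0,0,-14,0,20],
  ],
)

```text
time: 13.48
tool_pos: [0.3788, -0.2385, 0.4046]
ee_rot: [-3.137, 0.005, 0.156]
wrist_force: [-0.0, 0.6, -3.3]
width: 0.0397
```

>>> jog_arm(
  moves=[
    [0.0209,-0.1293,0,0,0,0,20],
    [0.0209,-0.1293,0,0,0,0,20],
    [0.0208,-0.1292,0,10,0,0,20],
    [0.0208,-0.1292,0,20,0,0,20],
    [0,0,0,30,0,-20,20],
    [0,0,0,30,0,-25,20],
    [0,0,0,22,0,-25,20],
    [0,0,0,0,0,0,20],
    [0,0,0,0,0,0,20],
  ],
)

```text
time: 14.6
tool_pos: [0.4912, -0.2356, 0.3377]
ee_rot: [-3.14, -0.522, 0.16]
wrist_force: [0.1, -0.8, -4.3]
width: 0.0393
```

```bash
cat >look.py <<'E'
from h import *
import sys
from scipy.spatial.transform import Rotation as R
name=sys.argv[1]
o=get_obs();np.set_printoptions(precision=4,suppress=True);print(o['time'],o['tool_pos'],o['ee_rot'],o['wrist_force'],o['joint_positions'],o['width'])
T=snapshot('top')[:,:,::-1];S=snapshot('scene')[:,:,::-1]
cv2.imwrite(f'pics/{name}_t.png',T);cv2.imwrite(f'pics/{name}_s.png',S)
M=np.array([.632,-.2135,.1061]);psi=.16
u=np.array([.866*np.cos(psi),.866*np.sin(psi),.5]);v=np.array([-np.sin(psi),np.cos(psi),0]);n=np.cross(u,v)
Rm=R.from_euler('xyz',o['ee_rot']).as_matrix();z=Rm[:,2]
cc=o['tool_pos']+z*.1025; d=cc-M; print('cone in mouth frame mm',1e3*np.array([d@u,d@v,d@n]),'ang',np.arccos(-z@n))
for nm in('top','scene'): print(nm,'cone px',proj(cc,nm)[0],'small end',proj(cc+z*.045,nm)[0],'mouth',proj(M,nm)[0])
f=lambda im,b:cv2.resize(im[b[1]:b[3],b[0]:b[2]],(390,390),interpolation=cv2.INTER_CUBIC)
cv2.imwrite(f'pics/{name}.png',np.hstack([f(S,(150,60,280,190)),f(T,(310,160,420,270))]))
E
python3 look.py p6
```

```text
14.6 [ 0.4912 -0.2356  0.3377] [-3.1402 -0.5222  0.1602] [ 0.0699 -0.7806 -4.2708] [-0.7369 -0.1448  1.5944  0.4104  1.3664 -0.915 ] 0.039278160250261256
cone in mouth frame mm [ -7.7302   0.7772 169.3355] ang 0.006950957798923936
top cone px [382.7818 232.5093] small end [377.2436 225.8166] mouth [363.929  206.9541]
scene cone px [245.4577  87.8806] small end [239.2615 103.9259] mouth [220.7108 145.5697]
```

View pics/p6.png

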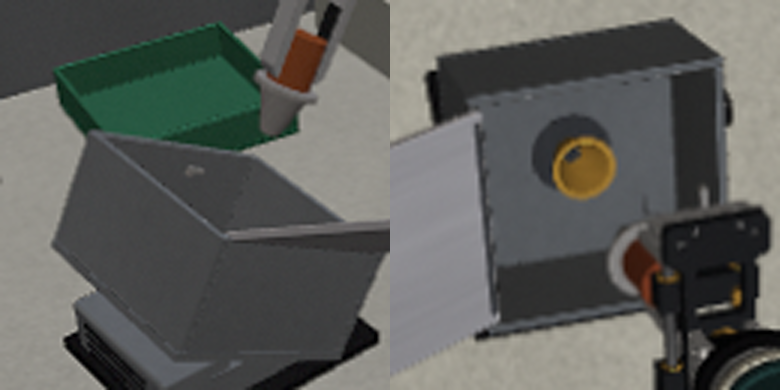

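>>> jog_arm(
  moves=[
    [0,0,0,6.6,1.1,4,20],
    [0,0,0,12.3,2,-21.7,20],
    [0,0,0,12.3,2,-21.7,20],
    [0,0,0,12.3,2,-21.6,20],
    [0,0,0,0,0,0,20],
    [0,0,0,0,0,0,20],
    [0,0,0,0,0,0,20],
  ],
)

```text
time: 15.58
tool_pos: [0.5354, -0.2297, 0.2795]
ee_rot: [3.139, -0.526, 0.161]
wrist_force: [-0.1, -0.3, -3.7]
width: 0.0398
```

```bash
cat >>look.py <<'E'
def ring(X,r,a,b):
    th=np.linspace(0,2*np.pi,72); return np.array(X)+r*(np.outer(np.cos(th),a)+np.outer(np.sin(th),b))
for nm,im,b in(('top',T,(320,160,420,260)),('scene',S,(170,60,280,170))):
    k=6; g=cv2.resize(im[b[1]:b[3],b[0]:b[2]],None,fx=k,fy=k,interpolation=cv2.INTER_CUBIC)
    if len(sys.argv)>2:
      for X,r,col,A,B in((cc,.029,(0,255,0),Rm[:,0],Rm[:,1]),(cc+z*.045,.009,(255,255,0),Rm[:,0],Rm[:,1]),(M,.0275,(255,0,255),u,v),(M,.021,(255,0,255),u,v)):
        p=(proj(ring(X,r,A,B),nm)-b[:2]+.5)*k-.5
        cv2.polylines(g,[np.round(p).astype(int)],True,col,1)
    cv2.imwrite(f'pics/{name}_o{nm}.png',g[:600])
E
python3 look.py p7 1
```

```text
15.575 [ 0.5354 -0.2297  0.2795] [ 3.1388 -0.5262  0.161 ] [-0.1446 -0.3428 -3.7452] [-0.6651 -0.0517  1.6257  0.4022  1.2183 -0.8985] 0.03977841126453196
cone in mouth frame mm [ 2.1901 -0.834  96.6534] ang 0.007483594897496086
top cone px [374.4372 218.4055] small end [369.5054 212.4603] mouth [363.929  206.9541]
scene cone px [232.3856 112.8695] small end [226.4241 128.24  ] mouth [220.7108 145.5697]
```

View pics/p7_otop.png

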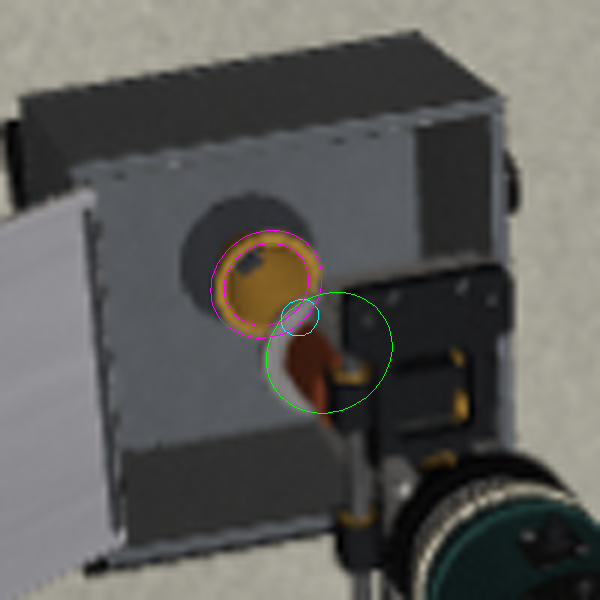

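View pics/p7_oscene.png

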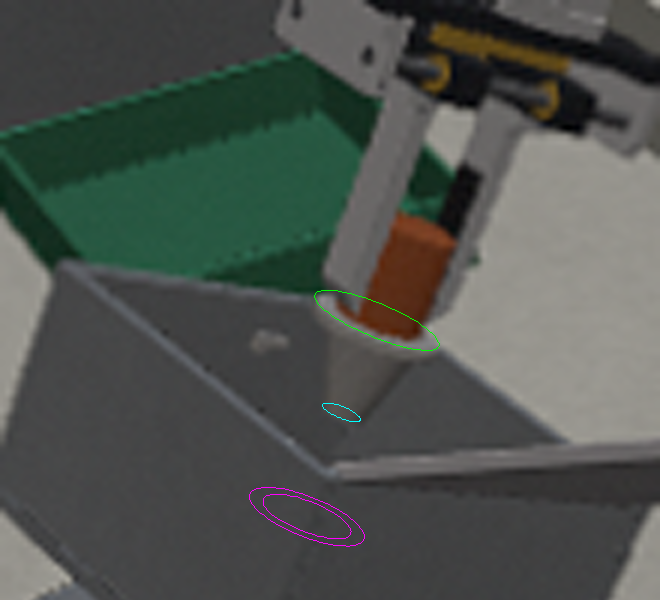

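>>> jog_arm(
  moves=[
    [0,0,0,9,1.5,-16.4,20],
    [0,0,0,9,1.5,-16.3,20],
    [0,0,0,8.8,1.4,-16.3,20],
    [0,0,0,0,0,0,20],
    [0,0,0,0,0,0,20],
    [0,0,0,0,0,0,20],
  ],
)

```text
time: 16.42
tool_pos: [0.5623, -0.2251, 0.2294]
ee_rot: [3.14, -0.525, 0.161]
wrist_force: [0.5, -0.6, -4.2]
width: 0.0394
```

```bash
sed -i 's/-.2135/-.2145/' look.py; python3 look.py p8 1
```

```text
16.425 [ 0.5623 -0.2251  0.2294] [ 3.1401 -0.5251  0.1606] [ 0.5453 -0.5981 -4.2473] [-0.6244  0.025   1.6512  0.4055  1.1099 -0.9012] 0.03935858383717743
cone in mouth frame mm [ 0.7888  0.5412 39.5595] ang 0.0069083753704965644
top cone px [368.0995 211.5256] small end [363.5525 206.0664] mouth [364.2715 206.9523]
scene cone px [225.4453 132.4055] small end [219.739  147.2097] mouth [220.5493 145.3723]
```

View pics/p8_otop.png

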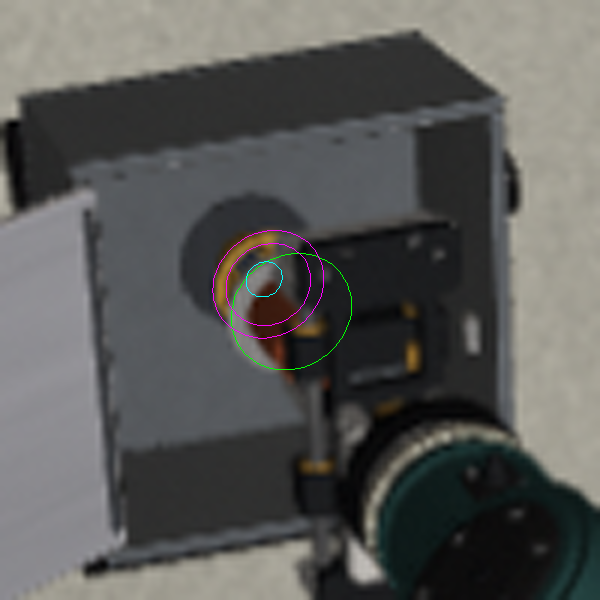

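View pics/p8_oscene.png

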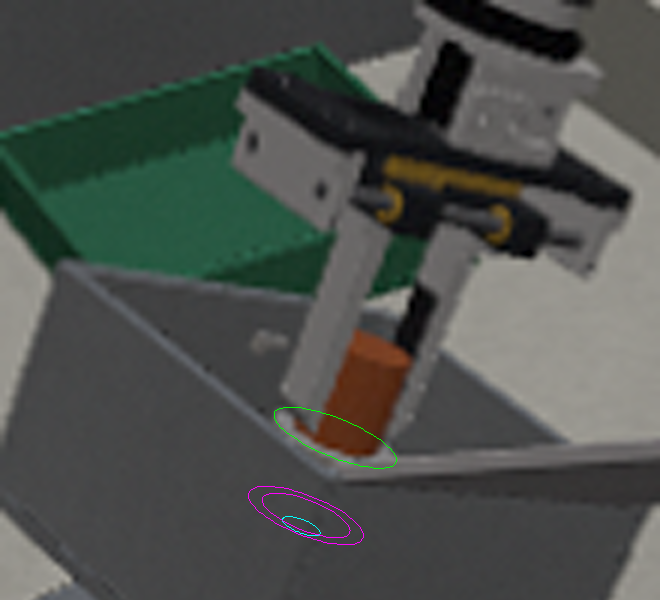

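>>> jog_arm(
  moves=[
    [0,0,0,2,0.3,-3.5,20],
    [0,0,0,2,0.3,-3.5,20],
    [0,0,0,2,0.3,-3.5,20],
    [0,0,0,2,0.3,-3.5,20],
    [0,0,0,0,0,0,20],
    [0,0,0,0,0,0,20],
  ],
)

```text
time: 17.27
tool_pos: [0.5701, -0.2236, 0.2144]
ee_rot: [3.142, -0.524, 0.16]
wrist_force: [-0.1, -0.7, -3.2]
width: 0.0396
```

>>> jog_arm(
  moves=[
    [0,0,0,1,0.2,-1.7,20],
    [0,0,0,1,0.1,-1.7,20],
    [0,0,0,1,0.2,-1.7,20],
    [0,0,0,0,0,0,20],
  ],
)

```text
time: 17.77
tool_pos: [0.5732, -0.2236, 0.2094]
ee_rot: [3.14, -0.524, 0.16]
wrist_force: [0.4, -1.7, -4.6]
width: 0.0395
```

>>> jog_arm(
  moves=[
    [0,0,0,1,0.2,-1.7,20],
    [0,0,0,0.5,0.1,-0.9,20],
    [0,0,0,0,0,0,20],
  ],
)

```text
time: 18.15
tool_pos: [0.5746, -0.2239, 0.2074]
ee_rot: [3.138, -0.524, 0.161]
wrist_force: [-2.0, -4.4, -1.6]
width: 0.0396
```

```bash
python3 look.py p9 1
```

```text
18.15 [ 0.5746 -0.2239  0.2074] [ 3.1384 -0.5243  0.1606] [-2.0216 -4.4153 -1.6441] [-0.6075  0.0636  1.6565  0.4067  1.0621 -0.9025] 0.0395617663884465
cone in mouth frame mm [ 0.3581 -0.4293 14.254 ] ang 0.007270751133679657
top cone px [365.8357 208.5099] small end [361.4659 203.2526] mouth [364.2715 206.9523]
scene cone px [222.1427 140.63  ] small end [216.5366 155.1699] mouth [220.5493 145.3723]
```

>>> jog_arm(
  moves=[
    [0,0,0,0,-1.5,0,20],
    [0,0,0,0,0,0,20],
  ],
)

```text
time: 18.5
tool_pos: [0.5747, -0.2245, 0.207]
ee_rot: [3.141, -0.524, 0.16]
wrist_force: [-1.5, -2.3, -1.6]
width: 0.0396
```

>>> jog_arm(
  moves=[
    [0,0,0,0.5,0,-0.9,20],
    [0,0,0,0.5,0,-0.9,20],
    [0,0,0,0,0,0,20],
  ],
)

```text
time: 18.88
tool_pos: [0.5757, -0.2247, 0.2052]
ee_rot: [3.14, -0.524, 0.16]
wrist_force: [-1.2, -4.5, -1.1]
width: 0.0394
```

>>> jog_arm(
  moves=[
    [0,0,0,0,-2,0,20],
    [0,0,0,0,0,0,20],
  ],
)

```text
time: 19.12
tool_pos: [0.5757, -0.2256, 0.2046]
ee_rot: [-3.14, -0.524, 0.16]
wrist_force: [1.0, -0.6, -2.7]
width: 0.0397
```

>>> jog_arm(
  moves=[
    [0,0,0,0.5,0,-0.9,20],
    [0,0,0,0.5,0,-0.9,20],
    [0,0,0,0,0,0,20],
  ],
)

```text
time: 19.5
tool_pos: [0.5766, -0.2259, 0.2033]
ee_rot: [-3.141, -0.524, 0.16]
wrist_force: [-1.3, 0.8, -0.5]
width: 0.0394
```

```bash
python3 look.py p10 1
```

```text
19.5 [ 0.5766 -0.2259  0.2033] [-3.1408 -0.524   0.1602] [-1.3349  0.8347 -0.4513] [-0.6097  0.0741  1.6538  0.4116  1.059  -0.9091] 0.039357389422076804
cone in mouth frame mm [-0.2733 -2.3099  9.952 ] ang 0.006700759814198719
top cone px [366.0514 208.0915] small end [361.6342 202.8779] mouth [364.2715 206.9523]
scene cone px [221.3763 141.7249] small end [215.8356 156.2407] mouth [220.5493 145.3723]
```

>>> jog_arm(
  moves=[
    [0,0,0,0.5,0.1,-0.9,20],
    [0,0,0,0,0,0,20],
  ],
)

```text
time: 19.85
tool_pos: [0.5768, -0.2259, 0.2033]
ee_rot: [-3.141, -0.524, 0.161]
wrist_force: [-6.8, -0.6, 5.3]
width: 0.0394
```

>>> jog_arm(
  moves=[
    [0,0,0,0.5,0.1,-0.9,20],
    [0,0,0,0,0,0,20],
  ],
)

```text
time: 20.1
tool_pos: [0.5769, -0.2259, 0.2032]
ee_rot: [3.141, -0.523, 0.161]
wrist_force: [-11.7, 1.3, 7.9]
width: 0.04
```

>>> jog_arm(
  moves=[
    [0,0,0,-1,-0.2,1.7,20],
    [0,0,0,-2,-0.3,3.5,20],
    [0,0,0,-2,-0.3,3.5,20],
    [0,0,0,-1.5,-0.2,2.6,20],
    [0,0,0,0,0,0,20],
    [0,0,0,0,0,0,20],
  ],
)

```text
time: 20.85
tool_pos: [0.5709, -0.2271, 0.2123]
ee_rot: [-3.141, -0.523, 0.16]
wrist_force: [-0.5, -1.1, -4.0]
width: 0.0397
```

```bash
sed -i 's/-.2145/-.2165/' look.py; python3 look.py p11 1
```

```text
20.85 [ 0.5709 -0.2271  0.2123] [-3.1413 -0.5233  0.1599] [-0.4659 -1.0864 -3.9762] [-0.6176  0.0573  1.6526  0.4093  1.0786 -0.9083] 0.039688061722208894
cone in mouth frame mm [-0.594  -0.677  20.4832] ang 0.006644373052417686
top cone px [367.2689 209.5542] small end [362.7917 204.2644] mouth [364.9565 206.9486]
scene cone px [222.8112 138.1695] small end [217.2335 152.7752] mouth [220.2268 144.9779]
```

View pics/p11_oscene.png

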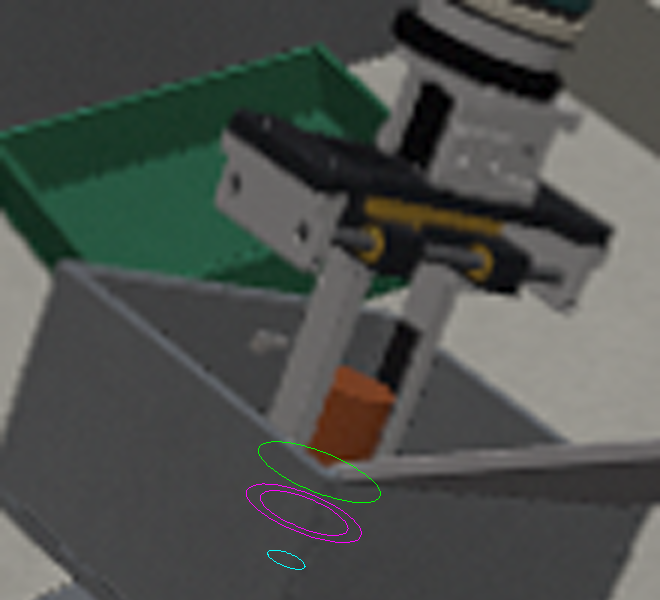

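View pics/p10_oscene.png

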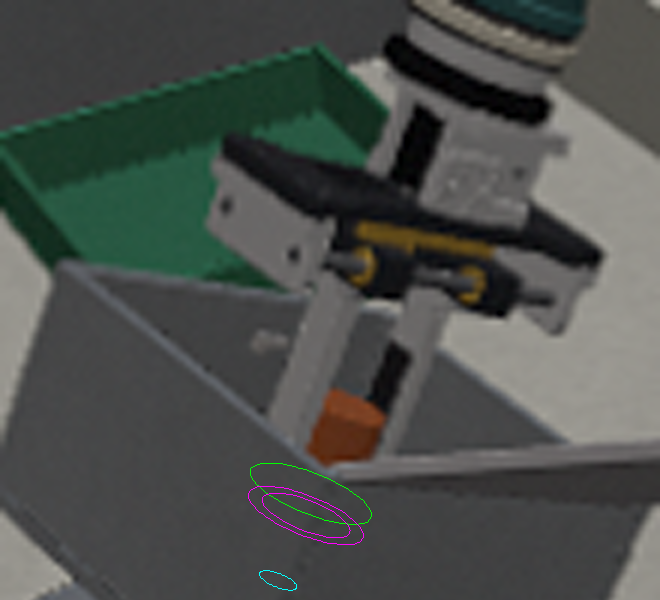

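>>> jog_arm(
  moves=[
    [0,0,0,1.5,0.2,-2.6,20],
    [0,0,0,1.5,0.2,-2.6,20],
    [0,0,0,1,0.2,-1.8,20],
    [0,0,0,1,0.2,-1.7,20],
    [0,0,0,0.5,0.1,-0.9,20],
    [0,0,0,0,0,0,20],
    [0,0,0,0,0,0,20],
  ],
)

```text
time: 21.82
tool_pos: [0.5765, -0.226, 0.2034]
ee_rot: [-3.141, -0.524, 0.16]
wrist_force: [-2.8, 1.2, -0.9]
width: 0.0398
```

>>> jog_arm(
  moves=[
    [0,0,0,0.5,0.1,-0.9,20],
    [0,0,0,0,0,0,20],
    [0,0,0,0,0,0,20],
  ],
)

```text
time: 22.2
tool_pos: [0.5768, -0.2259, 0.2033]
ee_rot: [3.141, -0.524, 0.161]
wrist_force: [-6.6, 2.1, 3.5]
width: 0.0398
```

>>> jog_arm(
  moves=[
    [0,0,0,0,0,0,44],
    [0,0,0,0,0,0,55],
    [0,0,0,0,0,0,70],
    [0,0,0,0,0,0,70],
    [0,0,0,0,0,0,70],
    [0,0,0,0,0,0,70],
  ],
)

```text
time: 22.95
tool_pos: [0.5771, -0.2261, 0.202]
ee_rot: [3.142, -0.524, 0.16]
wrist_force: [-0.4, 0.3, -0.7]
width: 0.0703
```

```bash
python3 look.py p12 1
```

```text
22.95 [ 0.5771 -0.2261  0.202 ] [ 3.1416 -0.5237  0.1601] [-0.4403  0.2639 -0.7225] [-0.6091  0.076   1.6543  0.4111  1.056  -0.9091] 0.07025552649169467
cone in mouth frame mm [-0.2962 -0.6907  8.4606] ang 0.006634634567182009
top cone px [366.0435 208.0087] small end [361.6438 202.8053] mouth [364.9565 206.9486]
scene cone px [221.2167 142.1047] small end [215.6788 156.597 ] mouth [220.2268 144.9779]
```

View pics/p12_oscene.png

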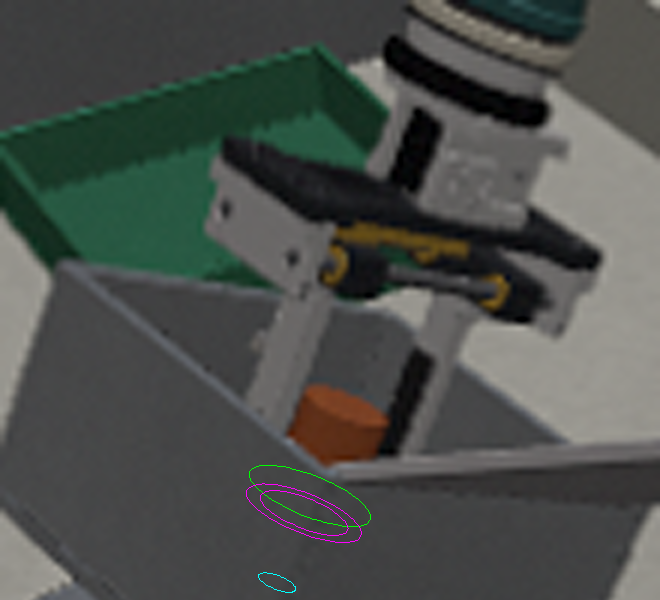

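>>> jog_arm(
  moves=[
    [0,0,0,-5,-0.8,8.7,70],
    [0,0,0,-10,-1.6,17.3,70],
    [0,0,0,-15,-2.4,26,70],
    [0,0,0,-20,-3,34.6,70],
    [0,0,0,-20,-3,34.6,70],
    [0,0,0,-45,-5,25,70],
    [0,0,0,-50,-40,10,70],
    [0,0,0,-50,-40,0,70],
    [0,0,0,-40,-40,0,70],
    [0,0,0,0,0,0,70],
    [0,0,0,0,0,0,70],
  ],
)

```text
time: 24.42
tool_pos: [0.3248, -0.3593, 0.3591]
ee_rot: [3.14, -0.525, 0.16]
wrist_force: [-0.2, 0.4, 1.1]
width: 0.0699
```

```bash
python3 look.py p13 >/dev/null; python3 - <<'E'
from h import *
T=cv2.imread('pics/p13_t.png')
M=np.array([.632,-.2165,.1061]);psi=.16
u=np.array([.866*np.cos(psi),.866*np.sin(psi),.5]);v=np.array([-np.sin(psi),np.cos(psi),0]);n=np.cross(u,v)
b=(320,160,420,260);k=6;g=cv2.resize(T[b[1]:b[3],b[0]:b[2]],None,fx=k,fy=k,interpolation=cv2.INTER_CUBIC);g0=g.copy()
th=np.linspace(0,6.283,72)
for h,r,c in((.0095,.029,(0,255,0)),(.0545,.02,(255,255,0))):
    p=(proj(M+n*h+r*(np.outer(np.cos(th),u)+np.outer(np.sin(th),v)),'top')-b[:2]+.5)*k-.5
    cv2.polylines(g,[np.round(p).astype(int)],True,c,1)
cv2.imwrite('pics/fin.png',g)
E
```

```text
(no output)
```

View pics/fin.png

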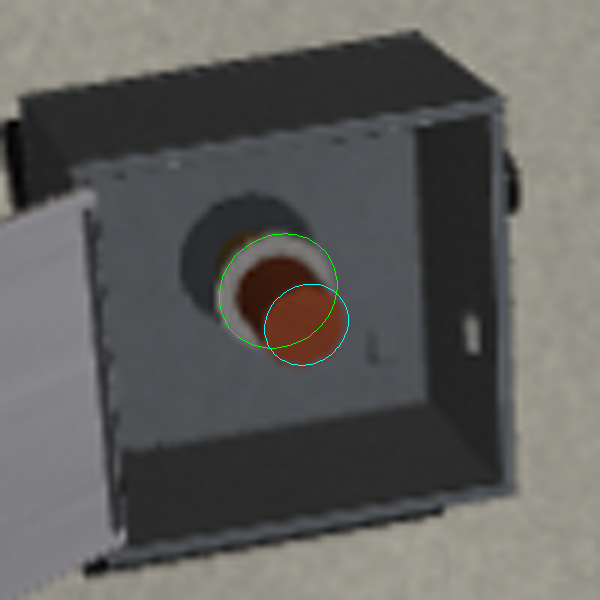

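View pics/p13_s.png

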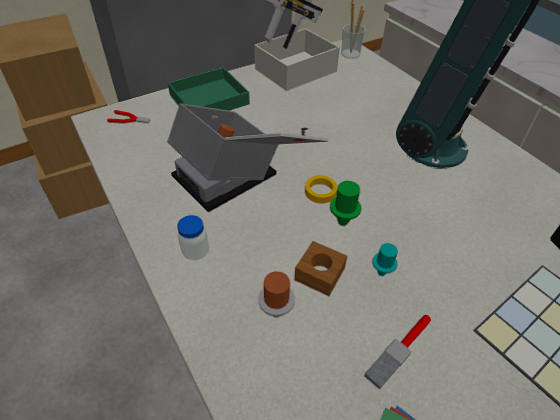

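The final pictures show the collar and head top on the outlines predicted for a fully seated cone (top view, around (364,207)). The door is open, the holder empty, and the tape, jar and brush are where they were.

```bash
python3 -c "
from bench import *
print(close_job())"
```

```text
the job is handed in; nothing more can be done
None
```

The job is done and handed in at about 24.5 s of the 61 s allowed. I had no readout of the door angle or the cone's pose, so the results below rest on the camera pictures, tool readings and wrist forces.

- **Door:** I pressed the red spot in to nearly 10 N, close to the door's stop. As the fingers drew back it swung open, and it still stands open in the last pictures.
- **Cone:** I took the smaller terracotta cone from the holder and lowered it along the cup's axis. Side force near the bottom showed my first estimate of the cup was a few millimetres off in y, so I shifted the cone about 3.5 mm to the right (−y).
- **Seating and check:** The cone stopped firmly about 9.8 mm outside the cup's mouth, with roughly 16 N pressing on it. I raised it about 10.5 mm, and it came up freely. Then I set it home again to the same height with light force and let go.
- **Last checks:** In the top picture the cone's collar and head top lie on the outlines predicted for a fully seated cone, to within about a pixel (3 mm). The tape, jar and brush look unmoved, and the gripper is clear of everything.
- **Disagreement:** The camera estimates of the cup's y position ranged from −0.208 m to −0.215 m, and contact pointed to about −0.2165 m. I relied on the contact result.

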